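Lift the socket tote out of the tool chest and hold it up level

ROBOT

A 6-joint arm with a two-finger parallel gripper is mounted at the origin on the work surface. World frame = base frame: x ahead of the robot, y to its left, z up, the work surface at z = 0. Lengths are in mm, angles in rad, forces in N, time in s.
With the tool pointing down it reaches from about 275 to 750 mm from the base axis. Payload 10.2 kg.
Tool frame: the origin (TCP) lies at the very end of the fingers, on their centre line; the grasp point (between the pads) lies 19 mm behind it; z points along the fingers, y is the direction in which the jaws open and shut (so a half turn about z gives the same grasp; the last joint's range is limited). The gripper opens to 85 mm and grips with 20 to 120 N. Pads are 22 mm wide; open, the fingers measure 114 mm over their backs; the gripper's body (76 mm by 85 mm) begins 54 mm behind the grasp point. The pads swing forward as they close: fully open they stand 13 mm farther back than shut.
Start: joints at [0.964, 0.313, 1.498, -0, 1.331, -0.223], TCP at [196.597, 486.807, 231.294] pointing down, gripper open.
Joint ranges: [-2.94, 2.94], [-0.97, 2.17], [0.19, 2.56], [-1.23, 4.37], [0.02, 3.11], [-2.88, 2.88]. Speed limits (rad/s): [2.39, 2.39, 3.01, 3.14, 3.14, 3.14].

INTERFACE

Orientations are given as a unit quaternion [w, x, y, z].
In Python, from rig import sensors, imaging, ctrl gives the robot as it stands.
- The arm moves only by the shell command python3 -m creep 'ROWS' [FORCE]. ROWS is JSON, a list of rows, each an object with "grip": the finger opening in mm, from 0 to 85.4; "linear": the shift along the tool's x, y, z in mm, a list of three; "rot": the turn, a rotation vector about the tool's x, y, z in rad, a list of three. A call has 1 to 12 rows; each row shifts and turns the commanded pose from where the row before left it, along the tool's axes as they then stand; what a row does not reach is not made up. A row lasts 1/12 s, in which the tool goes at most 41.7 mm and 7.16 degrees, less where a joint would pass 70% of its speed; a pose out of reach is approached as far as the arm can. A call with a gripper value outside its range is refused whole. The fingers move at their own pace and stop on an object; FORCE is the grip in N (left out, the last holds). Time passes only in rows, so rows that do not move let the fingers close. It gives the time, the measured TCP pose, the force and the opening at its end, in the units of the state.
- sensors.sense(): the state, without advancing time (a new reading comes with each control period).
- imaging.capture(name): name is "side" or "top"; returns (picture, depth): 420x560x3 uint8, red, green, blue; 420x560 float32, mm along the optical axis (not along the pixel's ray), 0 where there is no reading.
- imaging.camera_params(name): a dict with "intrinsics" (3x3 intrinsics, pixels), "R" (3x3) and "t" (3): a world point X has camera coordinates R X + t. Camera axes: x right, y down, z forward; pixel columns grow to the right and rows downward; lengths in mm; the calibration is good to about 2 mm. A picture is of the moment at which its call begins. camera_params takes no time and is no camera call.
- ctrl.finish_job(): hands the job in, once; it reports no verdict.
The state is a dict: "time_s": time; "joints": joint angles; "dq": joint speeds; "tau": joint torques, N m; "eef_pos": TCP position; "ee_rot": TCP orientation; "force": force on the tool from outside, world axes, zero at the start; "wrist_torque": the same for the moment, N m; "grip_width": opening from 0.0 (shut) to 1.0 (fully open).
Only numpy, scipy, OpenCV 4.12 (cv2) and the standard library are available. Lean on these libraries where they do the work, as an engineer would, in place of code of your own. Each camera call takes 0.05 s, during which the arm holds its last target.

TASK

A mechanic wants to pick a socket: slide the tool chest's cover fully open, take the blue socket tote inside by its carrying bar and lift it up out of the chest without tipping it, so that every socket stays in it. Hold it up by the bar, level and still, with its underside a good 5 cm higher than the chest's rails, and finish while holding it there: do not put it down or let it go. Leave the cover open and the other things on the bench alone.

Things in the scene. Friction and masses are not known exactly. Their poses are not given: they have to be found in the camera images.
- chest: Low red tool chest, fixed, 300 deep (x) x 470 wide (y) x 152 mm high to the top of the aluminium rails along y at its front and back edges. Origin: centre of its underside; z up; drawer front faces -x (locked). Yaw varies. Its +y half is a compartment under the cover, inside 290 (x) x 217 mm (y = 13 to 230), floor 58 mm up; its -y half is a fixed deck. Ends carry handles 25 mm out, 92 mm up.
- cover (a joint): Slide of the flat grey cover (284 x 226 x 5 mm, upper face 145.5 mm above the bench) in the chest's rails. 0 = shut over the compartment, 0.22 m = fully open, at its stop over the fixed deck; opening moves it along the chest's -y. Friction about 2 N; it stays where left. Starts 0 to 50 mm open.
- cover_pull (a point): Centre of the black pull bar above the middle of the cover, 178.5 mm above the bench. The bar lies along the chest's x: 124 mm long, 14 mm wide (y), 14 mm tall, on two posts 112 mm apart; 26 mm free under it. Axes as the chest's; moves with the cover.
- tote: Blue steel socket tote, loose on the compartment floor: open tray 190 long (x) x 120 mm wide (y), walls 30 mm high, 3 x 2 bins, with a post at the middle of each short end carrying a bar; 70 mm high overall. Origin: centre of its underside; z up. Near the compartment's middle, nearly square to the chest. 0.26 to 0.42 kg, plus 0.25 kg of sockets; the two middle bins are empty.
- tote_bar (a point): Centre of the tote's carrying bar, over the tray's middle, 62 mm above its underside. The bar lies along the tote's x, 186 mm long; its middle 100 mm is an orange grip 16 mm wide (y) and 16 mm tall (top 12 mm below the cover), the rest 12 x 12 mm steel; 24 mm free from grip to dividers. Axes as the tote's.
- socket1_center (a point): Chrome drive socket standing loose in a corner bin of the tote (which corner varies): an upright cylinder 17 mm in diameter and 25 mm tall, dark recess on top. The point is its centre, half-way up; z points up.
- socket2_center (a point): Chrome drive socket standing loose in a corner bin of the tote (which corner varies): an upright cylinder 20 mm in diameter and 27 mm tall, dark recess on top. The point is its centre, half-way up; z points up.
- socket3_center (a point): Chrome drive socket standing loose in a corner bin of the tote (which corner varies): an upright cylinder 24 mm in diameter and 28 mm tall, dark recess on top. The point is its centre, half-way up; z points up.
- socket4_center (a point): Chrome drive socket standing loose in a corner bin of the tote (which corner varies): an upright cylinder 28 mm in diameter and 31 mm tall, dark recess on top. The point is its centre, half-way up; z points up.
- pliers: Pliers with red grips lying on the bench beside the chest, 200 x 66 x 14 mm, jaws to its +x. Bystander. Origin under the joint, on the bench.
- air_ratchet: Silver air ratchet lying on the bench, 185 mm long (its x), 40 mm wide, 54 mm high. Bystander. Origin under its middle, on the bench.
- wrench: Steel wrench lying flat on the bench, 180 mm long (its x). Bystander. Origin under its middle.
- spray_can: Spray can with a blue label standing on the bench, 64 mm in diameter, 190 mm high. Bystander. Origin: centre of its underside.
- oil_filter: Orange spin-on oil filter standing on the bench, 77 mm in diameter, 88 mm high. Bystander. Origin: centre of its underside.
- parts_dish: Round steel parts dish standing on the bench, 110 mm in diameter, 32 mm high. Bystander. Origin: centre of its underside.

How it is judged:
By the outcome, as a careful person would: the job done as asked, in the order asked, and still so for the second after the job is handed in, while the arm keeps its last pose, push and grip.
It also fails if it takes over 51 s, if anything falls off the work surface, if the arm or the gripper's body presses on something with over 40 N, if the wrist force passes 120 N, or if a joint passes its speed limit or range.

## Working session

There is one attempt and no reset: what is moved stays moved. The work goes in short steps, Python scripts to look and compute and a shell command to move; the robot and the scene stay as the last step left them, time stands still between calls to the robot, and variables do not carry over. Pictures are saved under pics/ and viewed, and the job is handed in when it is done.

```bash
ls; mkdir -p pics
python3 - <<'E'
from rig import sensors, imaging, ctrl
import cv2, numpy as np
print(sensors.sense())
for n in ("side","top"):
    p,d=imaging.capture(n); cv2.imwrite(f"pics/{n}0.png",p[:,:,::-1]); np.savez(f"{n}0.npz",p=p,d=d)
    print(n,imaging.camera_params(n))
E
```

```text
pics
{'time_s': 0.0, 'joints': array([ 9.63599091e-01,  3.13462329e-01,  1.49839929e+00, -1.65968479e-05,
        1.33099233e+00, -2.23395061e-01]), 'dq': array([ 0.00140284, -0.00172024, -0.00043966, -0.00093067,  0.00118172,
        0.00067712]), 'tau': array([ 2.01480134e-04, -4.12270725e+01, -2.59739524e+01, -1.57718373e-04,
        4.25507053e-03,  1.94301117e-05]), 'eef_pos': array([196.45717141, 486.59660018, 230.74298837]), 'ee_rot': array([-2.47067707e-04,  1.90723451e-01,  9.81643605e-01, -5.80293860e-04]), 'force': array([ 0.24077825,  0.19269041, -0.32216606]), 'wrist_torque': array([-0.02106595, -0.00868921,  0.01310416]), 'grip_width': 0.9947962317001513}
side {'intrinsics': array([[396.94218132,   0.        , 283.2421537 ],
       [  0.        , 396.94218132, 206.87674033],
       [  0.        ,   0.        ,   1.        ]]), 'R': array([[ 0.69201996, -0.72187752,  0.00110667],
       [-0.48431897, -0.46542277, -0.74082169],
       [ 0.53529759,  0.51212742, -0.67170082]]), 't': array([-366.99267786,  333.33354615, 1324.06695742])}
top {'intrinsics': array([[414.88255897,   0.        , 280.6967539 ],
       [  0.        , 414.88255897, 207.38337979],
       [  0.        ,   0.        ,   1.        ]]), 'R': array([[-0.03697749, -0.99930672, -0.00432896],
       [-0.97513018,  0.0370295 , -0.21851761],
       [ 0.21852641, -0.00385893, -0.9758234 ]]), 't': array([ -12.93599718,  539.53408985, 1210.04516494])}
```

View pics/side0.png

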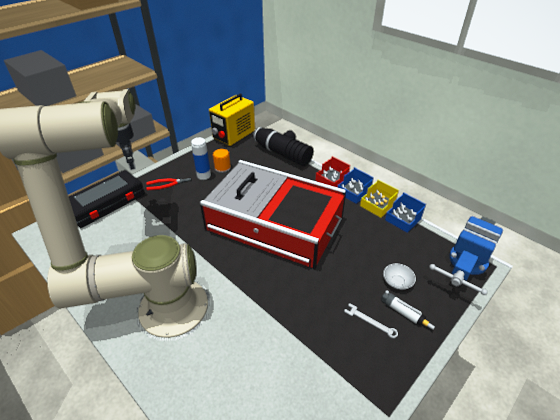

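View pics/top0.png

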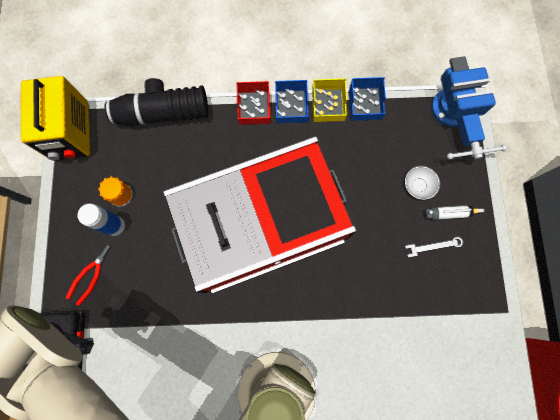

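The top view shows the grey cover over the +y half, with its pull bar at about (217,226) and the open tray deck to the right. In the side view the pull is at about (245,186). Next I'll measure the bar.

```bash
cat > h.py <<'E'
import numpy as np, cv2
from rig import sensors, imaging, ctrl
def cam(n):
    c=imaging.camera_params(n); return c["intrinsics"],c["R"],np.array(c["t"])
def ray(n,uv):
    K,R,t=cam(n); d=R.T@np.linalg.inv(K)@np.array([uv[0],uv[1],1.]); return -R.T@t,d
def plane(n,uv,z):
    o,d=ray(n,uv); return o+d*(z-o[2])/d[2]
def tri(uvt,uvs):
    o1,d1=ray("top",uvt);o2,d2=ray("side",uvs)
    A=np.c_[d1,-d2]; s=np.linalg.lstsq(A,o2-o1,rcond=None)[0]
    a=o1+d1*s[0]; b=o2+d2*s[1]; return (a+b)/2, np.linalg.norm(a-b)
def cloud(n,d):
    K,R,t=cam(n); v,u=np.indices(d.shape); 
    P=np.stack([(u-K[0,2])/K[0,0]*d,(v-K[1,2])/K[1,1]*d,d],-1)
    return (P-t)@R
def grab(n,f):
    p,d=imaging.capture(n); cv2.imwrite(f"pics/{f}.png",p[:,:,::-1]); np.savez(f"{f}.npz",p=p,d=d); return p,d
def big(f,box,k,out):
    im=cv2.imread(f"pics/{f}.png"); x0,y0,x1,y1=box
    cv2.imwrite(f"pics/{out}.png",cv2.resize(im[y0:y1,x0:x1],None,fx=k,fy=k,interpolation=cv2.INTER_CUBIC))
E
python3 - <<'E'
from h import *
for n,box in (("top",(195,190,240,260)),("side",(225,165,262,205))):
    z=np.load(f"{n}0.npz"); p,d=z["p"],z["d"]; x0,y0,x1,y1=box
    C=cloud(n,d); m=np.zeros(d.shape,bool); m[y0:y1,x0:x1]=1
    top=m&(p.max(2)<70)&(C[...,2]>170)
    P=C[top]; ys,xs=np.nonzero(top)
    print(n,len(P),"z",np.percentile(P[:,2],[5,50,95]),"mean",P.mean(0))
    r=cv2.minAreaRect(P[:,:2].astype(np.float32)); print(r)
    (c,s,a)=cv2.minAreaRect(np.c_[xs,ys].astype(np.float32)); print("px",c,s,a)
    box=cv2.boxPoints(cv2.minAreaRect(P[:,:2].astype(np.float32))); print(np.round(box))
    g=m&(abs(C[...,2]-145.5)<6); print("cover z",np.median(C[g][:,2]))
    if n=="top": ct=c
    else: cs=c
print(tri(ct,cs))
# chest outline: rails
z=np.load("top0.npz");p,d=z["p"],z["d"];C=cloud("top",d)
m=(C[...,2]>140)&(C[...,2]<160)&(C[...,0]>250)&(C[...,0]<800)&(abs(C[...,1])<400)
k,l,st,_=cv2.connectedComponentsWithStats(m.astype(np.uint8)); i=1+st[1:,4].argmax()
Q=C[l==i]; print(cv2.minAreaRect(Q[:,:2].astype(np.float32)),np.median(Q[:,2]))
big("top0",(150,120,370,310),3.5,"top0b")
big("side0",(190,140,360,280),4,"side0b")
E
```

```text
top 205 z [178.07214247 183.83767129 187.79620535] mean [469.21194145 143.72114527 194.25835487]
((384.5613708496094, 85.77717590332031), (332.9776916503906, 44.536617279052734), 35.12908172607422)
px (216.0200653076172, 224.2242889404297) (43.754451751708984, 8.062089920043945) 74.87599182128906
[[236.   8.]
 [261. -28.]
 [534. 163.]
 [508. 200.]]
cover z 144.299487942406
side 95 z [173.29099356 185.23064623 189.66727027] mean [456.31289752 131.164798   193.54575138]
((92.01309204101562, -291.976318359375), (1254.40478515625, 64.71105194091797), 49.195030212402344)
px (244.935302734375, 182.5411834716797) (4.268626689910889, 24.981168746948242) 39.09385681152344
[[-342. -746.]
 [-293. -788.]
 [ 526.  162.]
 [ 477.  204.]]
cover z 147.1328763530057
(array([471.12089871, 147.2492075 , 176.49554216]), np.float64(1.782891616132878))
((511.60333251953125, 31.880828857421875), (302.59857177734375, 470.6918640136719), 18.632972717285156) 144.9735021744727
```

View pics/top0b.png

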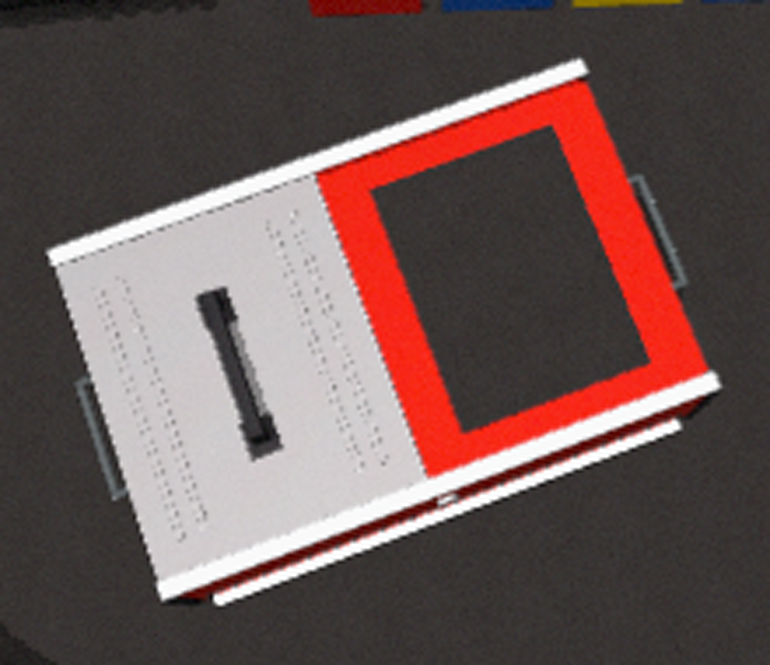

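The pull triangulates to (471, 147, 176.5) mm. Text height is 178.5, and the two rays miss each other by 1.8 mm. The chest outline measures 303×471 mm with a yaw of +18.6°, so the cover is nearly shut. I'll turn the tool to the chest's y axis and work out the shift.

```bash
cat >> h.py <<'E'
from scipy.spatial.transform import Rotation as Ro
def Rt():
    q=sensors.sense()["ee_rot"]; return Ro.from_quat([q[1],q[2],q[3],q[0]])
def plan(target,yaw_deg=None):
    s=sensors.sense(); R=Rt(); p=np.array(s["eef_pos"])
    if yaw_deg is not None:
        a=np.deg2rad(yaw_deg); y=np.array([np.cos(a),np.sin(a),0]); z=np.array([0,0,-1.]); x=np.cross(y,z)
        G=Ro.from_matrix(np.c_[x,y,z]); print("rot(tool)",np.round((R.inv()*G).as_rotvec(),4)); R=G
    print("pos",p.round(1),"shift(tool, after rot)",np.round(R.inv().apply(np.array(target,float)-p),1),"f",np.round(s["force"],1),"grip",round(s["grip_width"],3),"t",round(s["time_s"],2), "q",np.round(s["joints"],2))
E
python3 - <<'E'
from h import *
plan([471,147,260],108.6)
E
python3 -m creep '[{"grip":85,"linear":[0,0,-15],"rot":[0,0,-0.118]},{"grip":85,"linear":[0,0,-15],"rot":[0,0,-0.118]},{"grip":85,"linear":[0,0,0],"rot":[0,0,-0.118]},{"grip":85,"linear":[0,0,0],"rot":[0,0,-0.118]},{"grip":85,"linear":[0,0,0],"rot":[0,0,-0.118]},{"grip":85,"linear":[0,0,0],"rot":[0,0,-0.118]},{"grip":85,"linear":[0,0,0],"rot":[0,0,0]}]'
python3 - <<'E'
from h import *
plan([471,147,260],108.6)
E
```

```text
rot(tool) [-1.000e-03 -6.000e-04 -7.084e-01]
pos [196.5 486.6 230.8] shift(tool, after rot) [-151.9 -409.4  -29.2] f [-0.6 -0.5  0.8] grip 1.001 t 0.1 q [ 0.96  0.31  1.5  -0.    1.33 -0.22]
time_s: 0.68
eef_pos: [196.5, 486.7, 261.0]
ee_rot: [-0.0, -0.163, 0.987, -0.0]
force: [0.9, 0.5, -0.2]
grip_width: 0.998
rot(tool) [-0.0004 -0.0006  0.0037]
pos [196.5 486.7 261. ] shift(tool, after rot) [-151.8 -409.5    1. ] f [ 0.9  0.5 -0.2] grip 0.998 t 0.68 q [ 0.96  0.29  1.45  0.    1.4  -0.94]
```

```bash
python3 -m creep '[{"grip":85,"linear":[-12,-33,0],"rot":[0,0,0.004]},{"grip":85,"linear":[-14,-37,0],"rot":[0,0,0]},{"grip":85,"linear":[-14,-37,0],"rot":[0,0,0]},{"grip":85,"linear":[-14,-38,0],"rot":[0,0,0]},{"grip":85,"linear":[-14,-38,0],"rot":[0,0,0]},{"grip":85,"linear":[-14,-38,0],"rot":[0,0,0]},{"grip":85,"linear":[-14,-38,0],"rot":[0,0,0]},{"grip":85,"linear":[-14,-38,0],"rot":[0,0,0]},{"grip":85,"linear":[-14,-38,0],"rot":[0,0,0]},{"grip":85,"linear":[-14,-38,0],"rot":[0,0,0]},{"grip":85,"linear":[-14,-36,0],"rot":[0,0,0]},{"grip":85,"linear":[0,0,0],"rot":[0,0,0]}]'
python3 - <<'E'
from h import *
plan([471,147,159.5],108.6)
p,d=grab("top","top1"); grab("side","side1")
big("side1",(190,120,330,225),5,"side1b")
# fit of rail ends / chest from first picture: rail white mask
z=np.load("top0.npz");p,d=z["p"],z["d"];C=cloud("top",d)
m=(p.min(2)>225)&(abs(C[...,2]-152)<8)&(C[...,0]>300)&(C[...,0]<750)&(abs(C[...,1])<330)
Q=C[m]; print(m.sum(),cv2.minAreaRect(Q[:,:2].astype(np.float32)),np.median(Q[:,2]))
E
```

```text
time_s: 1.68
eef_pos: [472.7, 141.9, 260.6]
ee_rot: [-0.0, -0.155, 0.988, -0.001]
force: [0.1, 1.2, -0.5]
grip_width: 0.997
rot(tool) [-0.0013 -0.0005 -0.014 ]
pos [472.7 141.9 260.6] shift(tool, after rot) [  0.    5.4 101.1] f [ 0.1  1.2 -0.5] grip 0.997 t 1.68 q [ 0.05  0.22  1.54 -0.    1.38 -1.83]
1430 ((511.91925048828125, 32.76316833496094), (299.9800720214844, 467.5655517578125), 18.628236770629883) 150.6696041406948
```

View pics/side1b.png

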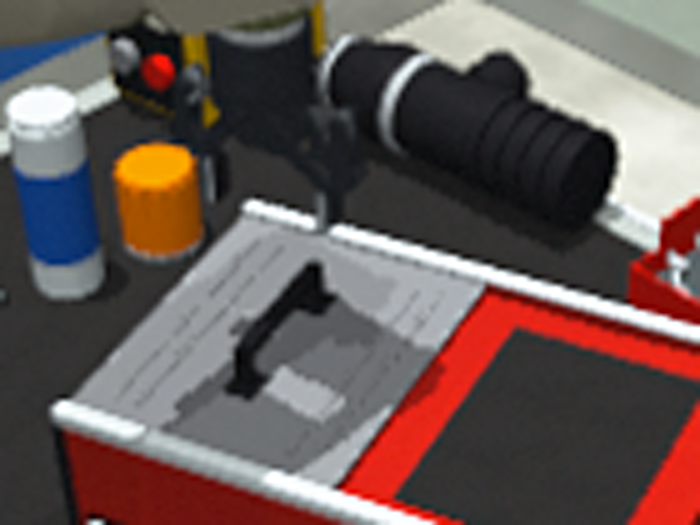

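View pics/top1.png

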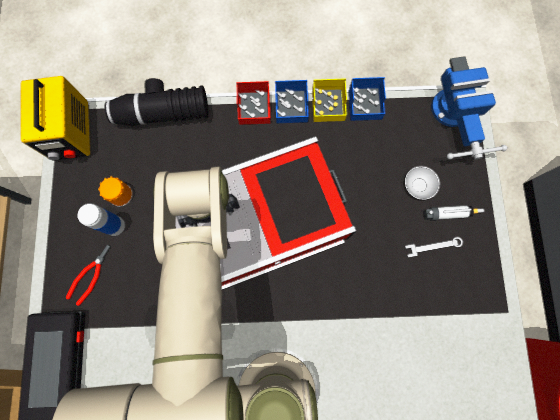

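The jaws hang above the pull with the tool axis along the chest's y (rails also give a yaw of 18.63°). I'll descend with the jaws either side of the bar.

```bash
python3 -m creep '[{"grip":85,"linear":[0,5.4,20],"rot":[0,0,-0.014]},{"grip":85,"linear":[0,0,25],"rot":[0,0,0]},{"grip":85,"linear":[0,0,25],"rot":[0,0,0]},{"grip":85,"linear":[0,0,20],"rot":[0,0,0]},{"grip":85,"linear":[0,0,10],"rot":[0,0,0]},{"grip":85,"linear":[0,0,0],"rot":[0,0,0]},{"grip":85,"linear":[0,0,0],"rot":[0,0,0]}]'
python3 - <<'E'
from h import *
plan([471,147,159.5],108.6)
grab("side","side2")
big("side2",(190,120,330,225),5,"side2b")
E
```

```text
time_s: 2.37
eef_pos: [468.0, 152.3, 162.0]
ee_rot: [0.0, -0.166, 0.986, 0.0]
force: [0.2, 0.2, 0.4]
grip_width: 0.992
rot(tool) [-0.0001  0.0005  0.0097]
pos [468.  152.3 162. ] shift(tool, after rot) [-1.2 -6.   2.5] f [0.2 0.2 0.4] grip 0.992 t 2.37 q [ 0.08  0.31  1.69  0.    1.14 -1.83]
```

View pics/side2b.png

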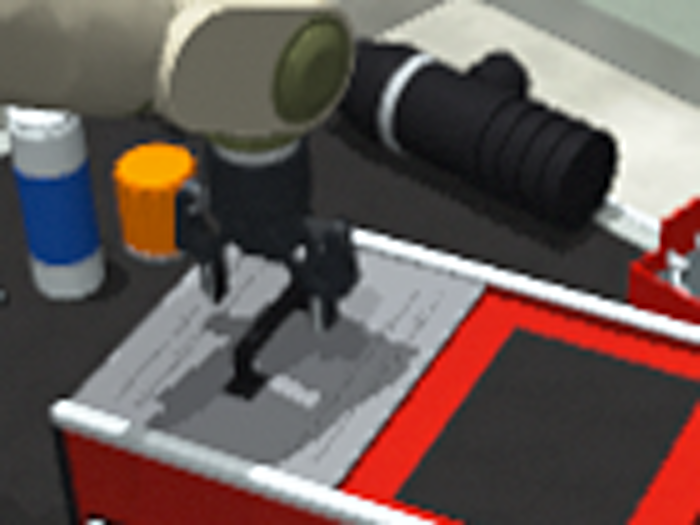

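The fingers straddle the bar, about 6 mm too far to +y; I had measured before the arm settled. I'll correct that and close gently.

```bash
python3 -m creep '[{"grip":85,"linear":[-1,-6,2],"rot":[0,0,0.009]},{"grip":30,"linear":[0,0,0],"rot":[0,0,0]},{"grip":10,"linear":[0,0,0],"rot":[0,0,0]},{"grip":10,"linear":[0,0,0],"rot":[0,0,0]},{"grip":10,"linear":[0,0,0],"rot":[0,0,0]},{"grip":10,"linear":[0,0,0],"rot":[0,0,0]},{"grip":10,"linear":[0,0,0],"rot":[0,0,0]},{"grip":10,"linear":[0,0,0],"rot":[0,0,0]},{"grip":10,"linear":[0,0,0],"rot":[0,0,0]}]' 25
python3 - <<'E'
from h import *
plan([541,-62,160],108.6)
E
```

```text
time_s: 3.17
eef_pos: [470.9, 146.3, 159.4]
ee_rot: [0.0, -0.162, 0.987, -0.0]
force: [-1.2, 0.2, 1.4]
grip_width: 0.162
rot(tool) [-0.      0.0001  0.0007]
pos [470.9 146.3 159.4] shift(tool, after rot) [   0.  -219.8   -0.6] f [-1.2  0.2  1.4] grip 0.162 t 3.17 q [ 0.06  0.31  1.69 -0.    1.13 -1.83]
```

Opening is 13.8 mm, so the 14 mm bar is held. Now I'll slide the cover.

```bash
python3 -m creep '[{"grip":10,"linear":[0,-8,0],"rot":[0,0,0]},{"grip":10,"linear":[0,-16,0],"rot":[0,0,0]},{"grip":10,"linear":[0,-20,0],"rot":[0,0,0]},{"grip":10,"linear":[0,-20,0],"rot":[0,0,0]},{"grip":10,"linear":[0,-20,0],"rot":[0,0,0]},{"grip":10,"linear":[0,-20,0],"rot":[0,0,0]},{"grip":10,"linear":[0,-20,0],"rot":[0,0,0]},{"grip":10,"linear":[0,-20,0],"rot":[0,0,0]},{"grip":10,"linear":[0,-20,0],"rot":[0,0,0]},{"grip":10,"linear":[0,-16,0],"rot":[0,0,0]},{"grip":10,"linear":[0,-10,0],"rot":[0,0,0]},{"grip":10,"linear":[0,0,0],"rot":[0,0,0]}]'
python3 -m creep '[{"grip":10,"linear":[0,-6,0],"rot":[0,0,0]},{"grip":10,"linear":[0,-6,0],"rot":[0,0,0]},{"grip":10,"linear":[0,-5,0],"rot":[0,0,0]},{"grip":10,"linear":[0,-3,0],"rot":[0,0,0]},{"grip":10,"linear":[0,-3,0],"rot":[0,0,0]},{"grip":10,"linear":[0,0,0],"rot":[0,0,0]},{"grip":10,"linear":[0,0,0],"rot":[0,0,0]}]'
python3 - <<'E'
from h import *
plan([541,-62,160],108.6)
E
```

```text
time_s: 4.17
eef_pos: [532.6, -35.7, 159.5]
ee_rot: [0.001, -0.161, 0.987, -0.001]
force: [3.2, -0.3, 1.2]
grip_width: 0.162
time_s: 4.75
eef_pos: [539.4, -56.0, 159.5]
ee_rot: [0.001, -0.162, 0.987, -0.001]
force: [4.6, -0.1, 2.1]
grip_width: 0.163
rot(tool) [-0.0014  0.0008  0.0005]
pos [539.4 -56.  159.5] shift(tool, after rot) [ 0.4 -6.2 -0.5] f [ 4.6 -0.1  2.1] grip 0.163 t 4.75 q [-0.32  0.42  1.55 -0.    1.18 -2.21]
```

```bash
python3 -m creep '[{"grip":10,"linear":[0,-3,0],"rot":[0,0,0]},{"grip":10,"linear":[0,-2,0],"rot":[0,0,0]},{"grip":10,"linear":[0,0,0],"rot":[0,0,0]},{"grip":10,"linear":[0,0,0],"rot":[0,0,0]}]'
python3 -m creep '[{"grip":10,"linear":[0,-2,0],"rot":[0,0,0]},{"grip":10,"linear":[0,0,0],"rot":[0,0,0]},{"grip":10,"linear":[0,0,0],"rot":[0,0,0]}]'
```

```text
time_s: 5.08
eef_pos: [540.9, -60.4, 159.5]
ee_rot: [0.0, -0.162, 0.987, -0.0]
force: [5.7, 0.4, 3.3]
grip_width: 0.156
time_s: 5.33
eef_pos: [541.2, -61.4, 159.4]
ee_rot: [0.0, -0.162, 0.987, 0.001]
force: [4.4, 4.9, 5.5]
grip_width: 0.155
```

```bash
python3 -m creep '[{"grip":10,"linear":[0,-2,0],"rot":[0,0,0]},{"grip":10,"linear":[0,0,0],"rot":[0,0,0]},{"grip":10,"linear":[0,0,0],"rot":[0,0,0]}]'
```

```text
time_s: 5.58
eef_pos: [541.2, -61.5, 159.4]
ee_rot: [-0.0, -0.162, 0.987, 0.002]
force: [-0.5, 15.3, 7.9]
grip_width: 0.159
```

The force rose to 15 N with no further motion, so the cover is at its stop. I'll relieve the push, release and rise.

```bash
python3 -m creep '[{"grip":10,"linear":[0,2,0],"rot":[0,0,0]},{"grip":40,"linear":[0,0,0],"rot":[0,0,0]},{"grip":50,"linear":[0,0,0],"rot":[0,0,0]},{"grip":50,"linear":[0,0,0],"rot":[0,0,0]},{"grip":50,"linear":[0,0,0],"rot":[0,0,0]},{"grip":50,"linear":[0,0,-15],"rot":[0,0,0]},{"grip":50,"linear":[0,0,-25],"rot":[0,0,0]},{"grip":50,"linear":[0,0,-30],"rot":[0,0,0]},{"grip":60,"linear":[0,0,-30],"rot":[0,0,0]},{"grip":85,"linear":[0,-20,-20],"rot":[0,0,0]},{"grip":85,"linear":[0,-20,0],"rot":[0,0,0]},{"grip":85,"linear":[0,0,0],"rot":[0,0,0]}]'
python3 - <<'E'
from h import *
grab("top","top3"); grab("side","side3")
big("top3",(150,120,370,310),3.5,"top3b")
big("side3",(190,140,360,280),4,"side3b")
E
```

```text
time_s: 6.58
eef_pos: [554.6, -102.9, 279.9]
ee_rot: [0.001, -0.161, 0.987, -0.001]
force: [-0.3, 0.2, -1.0]
grip_width: 0.995
```

View pics/top3b.png

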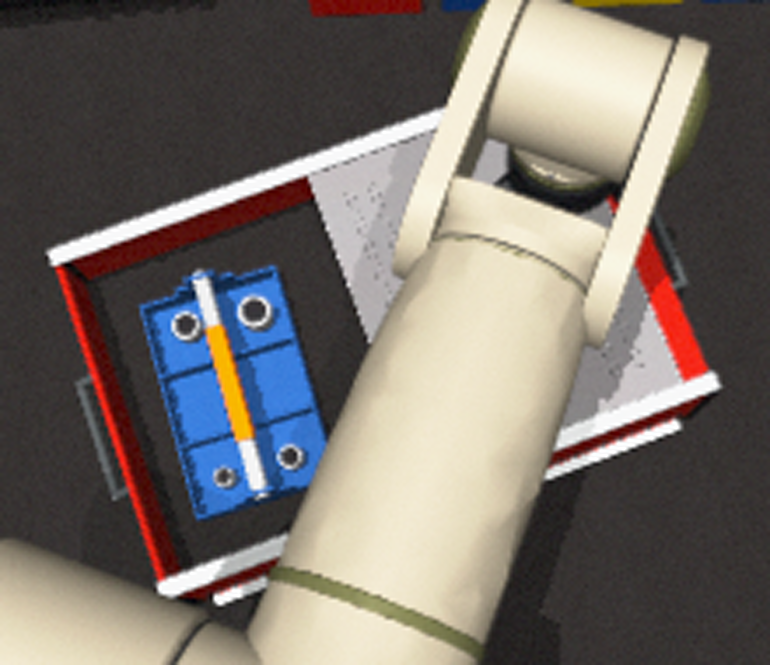

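View pics/side3b.png

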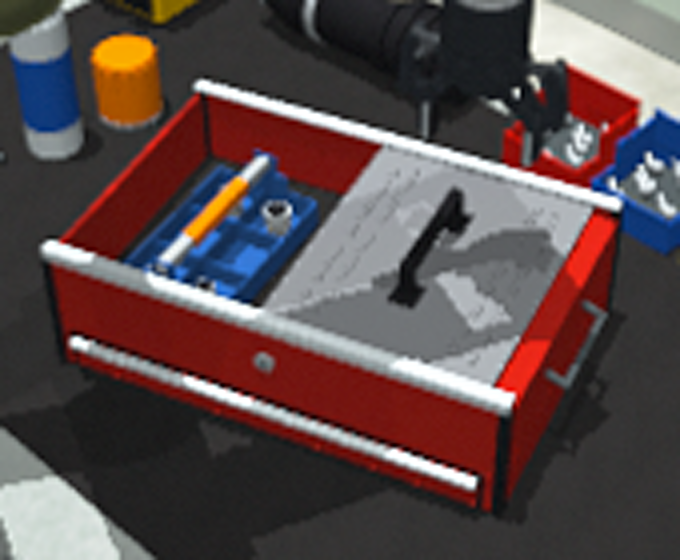

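The cover is at the far end of its rails and the tote is exposed. In the top crop its orange grip is at about (232,382), with four sockets in the corner bins and the larger ones at the +x end. Next I'll measure the grip in both views.

Run:
```python
from h import *
c={};E={}
for n,box in (("top",(180,190,240,270)),("side",(215,165,262,215))):
    z=np.load(f"{n}3.npz"); p,d=z["p"],z["d"]; x0,y0,x1,y1=box
    hsv=cv2.cvtColor(p,cv2.COLOR_RGB2HSV)
    m=np.zeros(d.shape,bool); m[y0:y1,x0:x1]=1
    m&=(hsv[...,0]>8)&(hsv[...,0]<28)&(hsv[...,1]>140)&(hsv[...,2]>110)
    k,l,st,ce=cv2.connectedComponentsWithStats(m.astype(np.uint8)); i=1+st[1:,4].argmax(); m=l==i
    ys,xs=np.nonzero(m); r=cv2.minAreaRect(np.c_[xs,ys].astype(np.float32)); c[n]=r[0]; print(n,m.sum(),r)
    b=cv2.boxPoints(r); 
    # ends of long axis
    e=[np.linalg.norm(b[0]-b[1]),np.linalg.norm(b[1]-b[2])]
    E[n]=[(b[0]+b[1])/2,(b[2]+b[3])/2] if e[0]<e[1] else [(b[1]+b[2])/2,(b[3]+b[0])/2]
    E[n].sort(key=lambda q:q[1])
    C=cloud(n,d); P=C[m]; print("depth z",np.percentile(P[:,2],[10,50,90]),"mean",P.mean(0))
print("tri",tri(c["top"],c["side"]))
for i in (0,1): print("end",i,E["top"][i],tri(E["top"][i],E["side"][i]))
q=[plane("top",E["top"][i],128) for i in (0,1)]; print(q,np.linalg.norm(q[0]-q[1]),"ang",np.degrees(np.arctan2(*(q[0]-q[1])[1::-1])), (q[0]+q[1])/2)
# tote tray outline
z=np.load("top3.npz"); p,d=z["p"],z["d"]; hsv=cv2.cvtColor(p,cv2.COLOR_RGB2HSV)
m=(hsv[...,0]>100)&(hsv[...,0]<125)&(hsv[...,1]>120)&(hsv[...,2]>60); m[:190]=0;m[275:]=0;m[:,:180]=0;m[:,250:]=0
ys,xs=np.nonzero(m); print(cv2.minAreaRect(np.float32([plane("top",(x,y),88)[:2] for x,y in zip(xs,ys)])))
# cover check: pull in side view
x=None
z=np.load("side3.npz");p,d=z["p"],z["d"];C=cloud("side",d)
m=(C[...,2]>170)&(C[...,2]<192)&(p.max(2)<70); m[:180]=0;m[225:]=0;m[:,:285]=0;m[:,312:]=0
ys,xs=np.nonzero(m); r=cv2.minAreaRect(np.c_[xs,ys].astype(np.float32)); print("pull",r,plane("side",r[0],180))
```

```text
top 189 ((215.3610076904297, 228.8997039794922), (32.973724365234375, 5.781108379364014), 74.47589111328125)
depth z [120.8460395  125.66547785 128.84253235] mean [465.91792825 154.85217551 135.92059459]
side 89 ((244.00003051757812, 192.00001525878906), (4.242640018463135, 18.384777069091797), 45.0)
depth z [120.77959025 128.60230561 132.52306471] mean [457.47373163 143.74251202 138.81149625]
tri (array([468.31148799, 156.46061679, 124.88934003]), np.float64(0.8228099330215838))
end 0 [210.9484  213.01431] (array([515.58156732, 169.58701574, 122.93500355]), np.float64(0.3035451633229601))
end 1 [219.77362 244.7851 ] (array([422.1336696 , 143.30141239, 127.58473878]), np.float64(1.9458446428641225))
[array([514.36277232, 168.82336667, 128.        ]), array([421.29171306, 143.81534747, 128.        ])] 96.37231499477802 ang 15.040028751677003 [467.82724269 156.31935707 128.        ]
((472.8888244628906, 158.01531982421875), (205.12818908691406, 123.75532531738281), 15.16702938079834)
pull ((297.3076477050781, 198.5384521484375), (4.437601566314697, 25.51620864868164), 33.690067291259766) [537.79895052 -64.13356963 180.        ]
```

The grip's centre is at (468.5, 156.4), its top at about 126–128 mm (128 expected), its length 96 mm and its yaw 15.1°; the tray outline agrees at 15.2°. The pull is at (538, −64), so the cover is fully open. I'll grasp 4 mm towards the heavier +x end, with TCP z = 101.

Run:
```python
from h import *
plan([472,157.5,250],105.1)
```

```text
rot(tool) [ 0.0011 -0.0013  0.0604]
pos [ 553.7 -100.4  278.5] shift(tool, after rot) [ 11.7 270.2  28.5] f [-0.4 -0.2 -0.3] grip 0.993 t 6.68 q [-0.39  0.37  1.3   0.    1.48 -2.28]
```

```bash
python3 -m creep '[{"grip":85,"linear":[0,0,0],"rot":[0,0,0.06]},{"grip":85,"linear":[1,20,0],"rot":[0,0,0]},{"grip":85,"linear":[1,30,0],"rot":[0,0,0]},{"grip":85,"linear":[1,35,0],"rot":[0,0,0]},{"grip":85,"linear":[2,35,0],"rot":[0,0,0]},{"grip":85,"linear":[2,35,0],"rot":[0,0,0]},{"grip":85,"linear":[2,35,0],"rot":[0,0,0]},{"grip":85,"linear":[2,35,5],"rot":[0,0,0]},{"grip":85,"linear":[1,30,10],"rot":[0,0,0]},{"grip":85,"linear":[0,15,13],"rot":[0,0,0]},{"grip":85,"linear":[0,0,0],"rot":[0,0,0]},{"grip":85,"linear":[0,0,0],"rot":[0,0,0]}]'
python3 -m creep '[{"grip":85,"linear":[0,0,0],"rot":[0,0,0]},{"grip":85,"linear":[0,0,0],"rot":[0,0,0]}]'
python3 - <<'E'
from h import *
plan([472,157.5,140],105.1)
E
```

```text
time_s: 7.68
eef_pos: [470.8, 157.9, 250.7]
ee_rot: [-0.001, -0.133, 0.991, -0.0]
force: [0.7, 0.7, 1.4]
grip_width: 0.995
time_s: 7.85
eef_pos: [472.0, 156.6, 251.8]
ee_rot: [0.0, -0.132, 0.991, -0.0]
force: [0.1, 0.5, 0.1]
grip_width: 0.996
rot(tool) [-0.0003  0.0006  0.0005]
pos [472.  156.6 251.8] shift(tool, after rot) [ -0.2   0.9 111.8] f [0.1 0.5 0.1] grip 0.996 t 7.85 q [ 0.08  0.24  1.54 -0.    1.36 -1.75]
```

```bash
python3 -m creep '[{"grip":85,"linear":[0,1,15],"rot":[0,0,0]},{"grip":85,"linear":[0,0,25],"rot":[0,0,0]},{"grip":85,"linear":[0,0,25],"rot":[0,0,0]},{"grip":85,"linear":[0,0,25],"rot":[0,0,0]},{"grip":85,"linear":[0,0,15],"rot":[0,0,0]},{"grip":85,"linear":[0,0,7],"rot":[0,0,0]},{"grip":85,"linear":[0,0,0],"rot":[0,0,0]},{"grip":85,"linear":[0,0,0],"rot":[0,0,0]},{"grip":85,"linear":[0,0,0],"rot":[0,0,0]}]'
python3 - <<'E'
from h import *
plan([472,157.5,101],105.1)
grab("side","side4")
big("side4",(190,120,330,225),5,"side4b")
E
```

```text
time_s: 8.6
eef_pos: [472.2, 158.1, 140.6]
ee_rot: [0.001, -0.132, 0.991, -0.0]
force: [-1.8, 0.1, -0.3]
grip_width: 0.997
rot(tool) [-0.0005  0.0023  0.0013]
pos [472.2 158.1 140.6] shift(tool, after rot) [ 0.4 -0.6 39.6] f [-1.8  0.1 -0.3] grip 0.997 t 8.6 q [ 0.09  0.35  1.7  -0.    1.09 -1.75]
```

View pics/side4b.png

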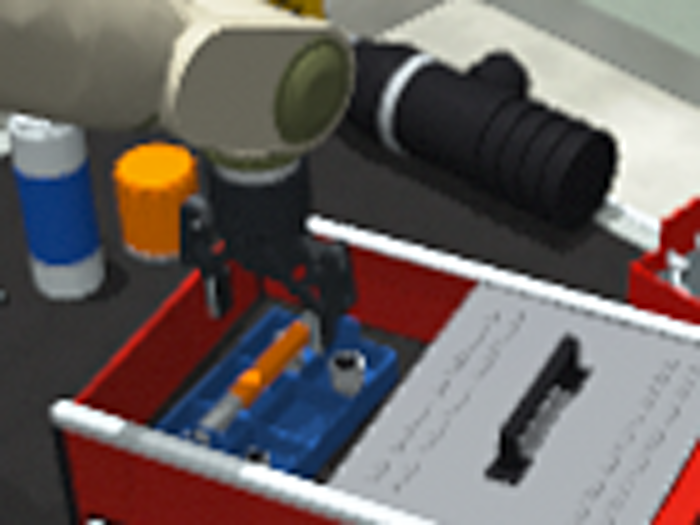

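The fingers straddle the orange grip and are clear of the chest walls and sockets. I'll go down the last 39 mm, then close.

```bash
python3 -m creep '[{"grip":85,"linear":[0,-0.5,12],"rot":[0,0,0]},{"grip":85,"linear":[0,0,14],"rot":[0,0,0]},{"grip":85,"linear":[0,0,9],"rot":[0,0,0]},{"grip":85,"linear":[0,0,4],"rot":[0,0,0]},{"grip":85,"linear":[0,0,0],"rot":[0,0,0]},{"grip":85,"linear":[0,0,0],"rot":[0,0,0]},{"grip":85,"linear":[0,0,0],"rot":[0,0,0]}]'
python3 - <<'E'
from h import *
plan([472,157.5,101],105.1)
grab("side","side5")
big("side5",(190,120,330,225),5,"side5b")
E
```

```text
time_s: 9.23
eef_pos: [472.0, 157.9, 101.0]
ee_rot: [0.001, -0.132, 0.991, -0.0]
force: [0.2, -0.3, 0.1]
grip_width: 0.991
rot(tool) [-0.0002  0.0013  0.0017]
pos [472.  157.9 101. ] shift(tool, after rot) [ 0.1 -0.4  0. ] f [ 0.2 -0.3  0.1] grip 0.991 t 9.23 q [ 0.09  0.4   1.75  0.    0.99 -1.75]
```

View pics/side5b.png

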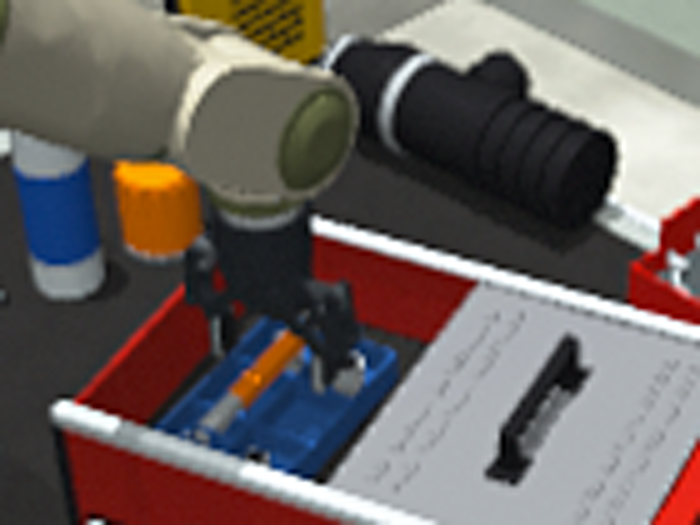

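The midpoint of the fingertips, at about (272,365), coincides with the middle of the orange grip at about (272,362) from the earlier view. I'll close gently and then firm up.

```bash
python3 -m creep '[{"grip":50,"linear":[0,0,0],"rot":[0,0,0]},{"grip":30,"linear":[0,0,0],"rot":[0,0,0]},{"grip":20,"linear":[0,0,0],"rot":[0,0,0]},{"grip":10,"linear":[0,0,0],"rot":[0,0,0]},{"grip":10,"linear":[0,0,0],"rot":[0,0,0]},{"grip":10,"linear":[0,0,0],"rot":[0,0,0]},{"grip":10,"linear":[0,0,0],"rot":[0,0,0]},{"grip":10,"linear":[0,0,0],"rot":[0,0,0]}]' 30
python3 -m creep '[{"grip":10,"linear":[0,0,0],"rot":[0,0,0]},{"grip":10,"linear":[0,0,0],"rot":[0,0,0]},{"grip":10,"linear":[0,0,0],"rot":[0,0,0]},{"grip":10,"linear":[0,0,0],"rot":[0,0,0]}]' 90
```

```text
time_s: 9.95
eef_pos: [471.5, 158.0, 100.5]
ee_rot: [0.0, -0.132, 0.991, 0.0]
force: [-1.3, 2.3, 2.3]
grip_width: 0.181
time_s: 10.28
eef_pos: [471.7, 158.0, 100.6]
ee_rot: [0.0, -0.132, 0.991, 0.0]
force: [-1.3, 1.3, 4.9]
grip_width: 0.168
```

It reads 15.4 mm with the gentle squeeze, so the 16 mm grip is between the pads. I'll lift slowly by 15 mm and check.

```bash
python3 -m creep '[{"grip":10,"linear":[0,0,-1],"rot":[0,0,0]},{"grip":10,"linear":[0,0,-2],"rot":[0,0,0]},{"grip":10,"linear":[0,0,-3],"rot":[0,0,0]},{"grip":10,"linear":[0,0,-4],"rot":[0,0,0]},{"grip":10,"linear":[0,0,-3],"rot":[0,0,0]},{"grip":10,"linear":[0,0,-2],"rot":[0,0,0]},{"grip":10,"linear":[0,0,0],"rot":[0,0,0]},{"grip":10,"linear":[0,0,0],"rot":[0,0,0]},{"grip":10,"linear":[0,0,0],"rot":[0,0,0]}]'
python3 - <<'E'
from h import *
plan([472,157.5,101],105.1)
print(sensors.sense()["wrist_torque"])
grab("side","side6");grab("top","top6")
big("side6",(190,120,330,225),5,"side6b")
E
```

```text
time_s: 11.03
eef_pos: [471.4, 157.8, 115.2]
ee_rot: [-0.0, -0.132, 0.991, -0.0]
force: [-0.2, -0.3, -6.4]
grip_width: 0.169
rot(tool) [ 0.     -0.0003  0.0017]
pos [471.4 157.8 115.2] shift(tool, after rot) [-0.5 -0.5 14.2] f [-0.2 -0.3 -6.4] grip 0.169 t 11.03 q [ 0.09  0.38  1.73 -0.    1.03 -1.75]
[0.04083287 0.02420189 0.03594871]
```

View pics/side6b.png

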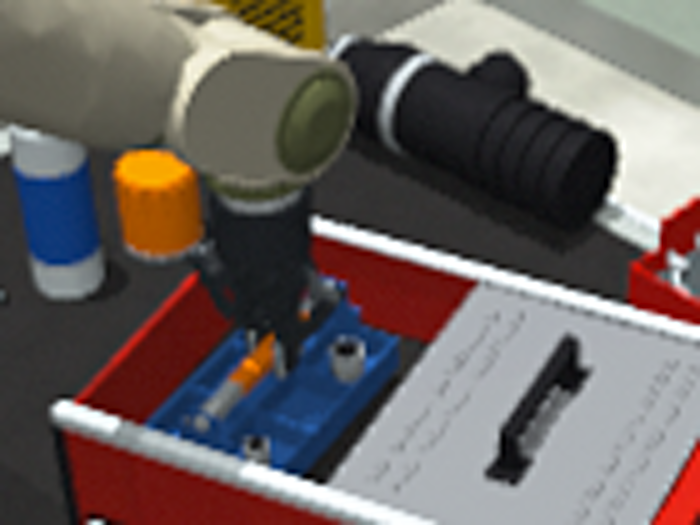

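The force reads −6.4 N, the whole weight of tote and sockets, with a wrist moment of only about 0.04 N m. The tote hangs free with its sockets in place, so I'll lift straight up to about TCP z = 272.

```bash
python3 -m creep '[{"grip":10,"linear":[0,0,-3],"rot":[0,0,0]},{"grip":10,"linear":[0,0,-6],"rot":[0,0,0]},{"grip":10,"linear":[0,0,-8],"rot":[0,0,0]},{"grip":10,"linear":[0,0,-8],"rot":[0,0,0]},{"grip":10,"linear":[0,0,-8],"rot":[0,0,0]},{"grip":10,"linear":[0,0,-8],"rot":[0,0,0]},{"grip":10,"linear":[0,0,-8],"rot":[0,0,0]},{"grip":10,"linear":[0,0,-8],"rot":[0,0,0]},{"grip":10,"linear":[0,0,-8],"rot":[0,0,0]},{"grip":10,"linear":[0,0,-8],"rot":[0,0,0]},{"grip":10,"linear":[0,0,-8],"rot":[0,0,0]},{"grip":10,"linear":[0,0,-8],"rot":[0,0,0]}]'
python3 -m creep '[{"grip":10,"linear":[0,0,-8],"rot":[0,0,0]},{"grip":10,"linear":[0,0,-8],"rot":[0,0,0]},{"grip":10,"linear":[0,0,-8],"rot":[0,0,0]},{"grip":10,"linear":[0,0,-8],"rot":[0,0,0]},{"grip":10,"linear":[0,0,-8],"rot":[0,0,0]},{"grip":10,"linear":[0,0,-8],"rot":[0,0,0]},{"grip":10,"linear":[0,0,-8],"rot":[0,0,0]},{"grip":10,"linear":[0,0,-6],"rot":[0,0,0]},{"grip":10,"linear":[0,0,-4],"rot":[0,0,0]},{"grip":10,"linear":[0,0,-2],"rot":[0,0,0]},{"grip":10,"linear":[0,0,0],"rot":[0,0,0]},{"grip":10,"linear":[0,0,0],"rot":[0,0,0]}]'
python3 -m creep '[{"grip":10,"linear":[0,0,0],"rot":[0,0,0]},{"grip":10,"linear":[0,0,0],"rot":[0,0,0]},{"grip":10,"linear":[0,0,0],"rot":[0,0,0]},{"grip":10,"linear":[0,0,0],"rot":[0,0,0]},{"grip":10,"linear":[0,0,0],"rot":[0,0,0]},{"grip":10,"linear":[0,0,0],"rot":[0,0,0]}]'
python3 - <<'E'
from h import *
plan([472,157.5,272],105.1)
s=sensors.sense();print(s["wrist_torque"],s["dq"])
grab("side","side7");grab("top","top7")
big("side7",(190,90,360,230),4,"side7b")
big("top7",(130,120,370,310),3,"top7b")
E
```

```text
time_s: 12.13
eef_pos: [471.5, 157.8, 205.1]
ee_rot: [-0.0, -0.132, 0.991, 0.0]
force: [-0.0, 0.1, -7.1]
grip_width: 0.171
time_s: 13.13
eef_pos: [471.4, 157.8, 272.0]
ee_rot: [-0.0, -0.132, 0.991, 0.0]
force: [0.4, -0.5, -6.7]
grip_width: 0.166
time_s: 13.63
eef_pos: [471.5, 157.8, 272.3]
ee_rot: [-0.0, -0.132, 0.991, 0.0]
force: [-0.7, 0.8, -4.7]
grip_width: 0.171
rot(tool) [ 0.     -0.0001  0.0017]
pos [471.5 157.8 272.3] shift(tool, after rot) [-0.4 -0.5  0.3] f [-0.7  0.8 -4.7] grip 0.171 t 13.63 q [ 0.09  0.22  1.51  0.    1.41 -1.75]
[ 0.01212368  0.06697908 -0.02084845] [ 0.00096468 -0.00083234 -0.00055113  0.00090834  0.00085054  0.00180884]
```

View pics/side7b.png

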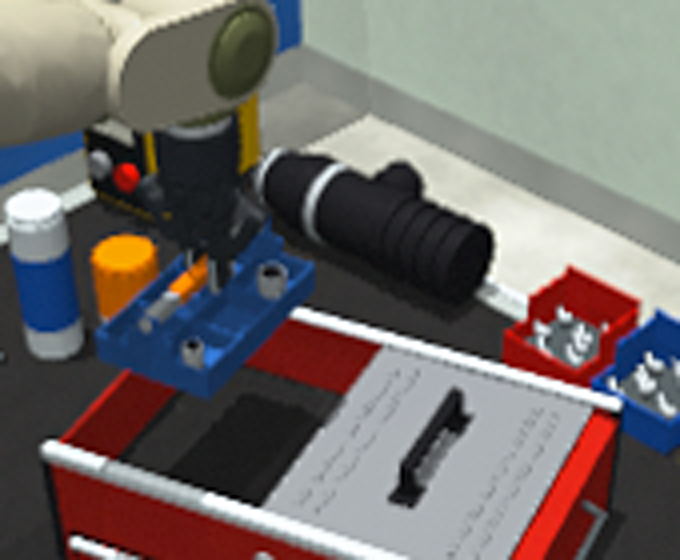

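View pics/top7b.png

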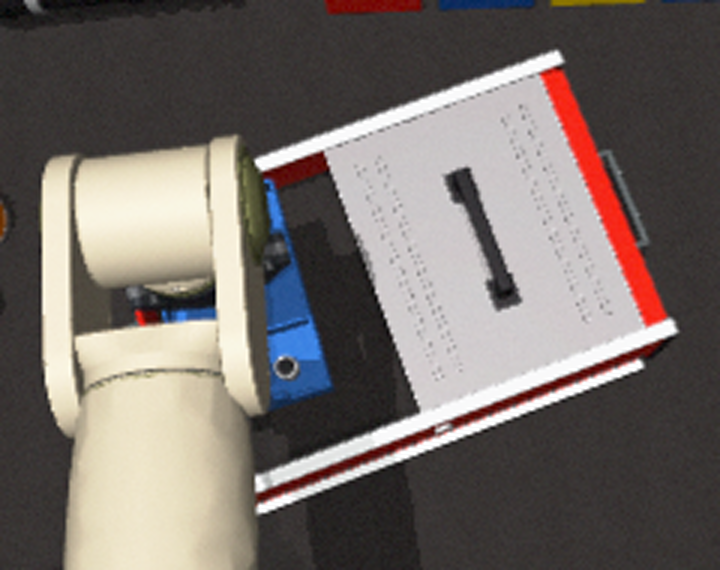

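Both views show the tote held by its bar above the chest, with two −y sockets upright in their bins (side crop (272,278) and (192,350)) and the cover still open. I'll check level and height numerically.

Run:
```python
from h import *
z=np.load("side7.npz");p,d=z["p"],z["d"];hsv=cv2.cvtColor(p,cv2.COLOR_RGB2HSV);C=cloud("side",d)
m=(hsv[...,0]>100)&(hsv[...,0]<125)&(hsv[...,1]>120)&(hsv[...,2]>40)&(d>0); 
m[:147]=0;m[190:]=0;m[:,:213]=0;m[:,270:]=0
m&=(C[...,2]>205)&(C[...,2]<300)
P=C[m]; a=np.deg2rad(15.1); ex=np.array([np.cos(a),np.sin(a)]); ey=np.array([-np.sin(a),np.cos(a)])
r=P[:,:2]-np.array([468,156.8]); X=r@ex;Y=r@ey;Z=P[:,2]
print(len(P),"X",X.min().round(),X.max().round(),"Y",Y.min().round(),Y.max().round())
for lo in range(-110,110,20):
    for n,s in (("outer -y",Y<-50),("inside",abs(Y)<50)):
        k=s&(X>=lo)&(X<lo+20)
        if k.sum()>4: print(n,lo,k.sum(),"z min/med/max",np.percentile(Z[k],[3,50,97]).round(0))
```

```text
971 X -98.0 100.0 Y -63.0 63.0
outer -y -110 16 z min/med/max [233. 246. 262.]
inside -110 206 z min/med/max [232. 254. 289.]
outer -y -90 28 z min/med/max [236. 248. 263.]
inside -90 9 z min/med/max [239. 270. 281.]
outer -y -70 23 z min/med/max [232. 250. 262.]
inside -70 14 z min/med/max [234. 242. 258.]
outer -y -50 24 z min/med/max [233. 250. 261.]
inside -50 76 z min/med/max [231. 245. 258.]
outer -y -30 25 z min/med/max [234. 249. 263.]
inside -30 41 z min/med/max [234. 250. 258.]
outer -y -10 20 z min/med/max [232. 250. 262.]
inside -10 44 z min/med/max [231. 236. 258.]
outer -y 10 20 z min/med/max [235. 251. 261.]
inside 10 63 z min/med/max [231. 235. 256.]
outer -y 30 17 z min/med/max [235. 246. 261.]
inside 30 58 z min/med/max [234. 246. 258.]
outer -y 50 20 z min/med/max [236. 250. 261.]
inside 50 19 z min/med/max [233. 245. 261.]
outer -y 70 21 z min/med/max [232. 249. 263.]
inside 70 20 z min/med/max [234. 244. 263.]
outer -y 90 11 z min/med/max [234. 254. 261.]
inside 90 92 z min/med/max [235. 256. 281.]
```

The tote is level: its rim is at 261–263 mm along the whole length. Its underside is at about 230 mm, 78 mm above the rails, and the arm is still. Handing in.

```bash
python3 -c "
from rig import ctrl,sensors
print(ctrl.finish_job()); print(sensors.sense()['force'])"
```

```text
the job is handed in; nothing more can be done
None
the job is handed in; nothing more can be done
```

I slid the cover open to its stop, gripped the tote by its orange bar and lifted it straight up. I handed the job in at about 14 s, still holding it with a 90 N grip.

Last checks:
- **Cover:** it is open. The push rose to 15 N with no further movement after about 219 mm of travel, and the later pictures show it still open.
- **Height and level:** the tote's rim is at 261–263 mm along its whole length. Its underside is at about 230 mm, some 78 mm above the rails.
- **Still:** joint speeds were near zero.
- **Sockets:** the two on the −y side are seen upright in their bins in the last pictures. The other two are hidden behind the gripper. My evidence for them is the load of 6.4–7.1 N while lifting, which fits tote plus sockets, and the level, gentle lift.
- **Disagreement:** the last force reading was lower, 4.7 N, with noise of about 1–2 N. The pictures show nothing dropped.
- **Other things on the bench:** I moved nothing else, and nothing looks disturbed in the parts of the last pictures I viewed. Those crops leave out the pliers, air ratchet, wrench and parts dish.

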